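# Meter three button blanks from the slide-gate hopper

## Task

In the lute maker's shop, slide the empty wooden tray along the bench until it stands under the outlet of the hopper's rear compartment. Then draw the hopper's bottom gate out only partway, so that the three wooden balls of the rear compartment drop into the tray and the three in the front compartment stay in, and push the gate fully shut again. Leave the tray with its three balls under the hopper, do not lift or tip it, and leave the other things on the bench where they are.

Things in the scene. Friction and masses are not known exactly. Their poses are not given: they have to be found in the camera images.
- hopper: fixed ball hopper held by two slim posts behind it. Box 82 mm (own x) by 44 mm (own y), walls 102 to 180 mm above the bench, plywood ends, clear sides, open top; nothing stands under it up to 90 mm. A cross wall at own x 0 parts a rear and a front compartment. Origin: on the bench under the box's middle; own x points to the rear (away from the robot, yaw up to 0.2 rad), z up
- foot (a point): middle of the hopper's flat steel foot, 30 x 130 x 8 mm, behind the box (94 mm behind the hopper's origin). The 12 mm posts rise from it at 88 mm behind the origin, 25 mm to either side
- gate (a joint): bottom slide gate, a 34 mm wide plate, top face 100 mm up, carrying the balls. Value in m: 0 fully shut, grows as it is pulled to the front (hopper's -x), stop at 0.085. Starts 0 to 0.012. It uncovers the rear compartment first: rear balls fall from about 0.030, front ones from about 0.067. It stays where it is left; sliding takes about 3 N
- gate_tab (a point): top centre of the gate's handle, an upright dark wooden tab on its front end: 12 mm thick (hopper's x), 30 mm wide (y), 100 to 165 mm above the bench; moves with the gate. Gate shut: 102 mm in front of the hopper's origin, 55 mm free between tab and box. Can be hooked from behind, pushed from in front or pinched across its 30 mm
- outlet (a point): point under the middle of the rear compartment (own x +3 to +35 mm of the hopper; the front one is -35 to -3), 19 mm behind the hopper's origin, 94 mm above the bench, where the rear balls come out; axes as the hopper's
- tray: loose open wooden tray, 100 mm (own x) x 130 mm (own y), 45 mm tall, walls and floor 5 mm, 0.15 to 0.3 kg, empty, standing beside the hopper, on its left or right. Origin: centre of its underside, z up; its axes are nearly those of the hopper
- ball1_center (a point): centre of a turned dark wooden ball, 28 mm across, 11 g, in the rear compartment (bottom of the stack)
- ball2_center (a point): centre of a turned dark wooden ball, 28 mm across, 11 g, in the rear compartment (middle of the stack)
- ball3_center (a point): centre of a turned dark wooden ball, 28 mm across, 11 g, in the rear compartment (top of the stack)
- ball4_center (a point): centre of a turned dark wooden ball, 28 mm across, 11 g, in the front compartment (bottom of the stack)
- ball5_center (a point): centre of a turned dark wooden ball, 28 mm across, 11 g, in the front compartment (middle of the stack)
- ball6_center (a point): centre of a turned dark wooden ball, 28 mm across, 11 g, in the front compartment (top of the stack)
- sanding_block: bystander: cork sanding block, 80 x 56 x 34 mm, loose, standing beside the hopper on the side away from the tray. Origin: underside centre
- glue_bottle: bystander: white glue bottle, 56 mm across, 150 mm tall, loose, behind the hopper. Origin: underside centre
- jar: bystander: amber jar with steel lid, 60 mm across, 90 mm tall, loose, behind the hopper. Origin: underside centre
- mug: bystander: white mug, 80 mm across, 90 mm tall, loose, far left. Origin: underside centre
- brush: bystander: brush lying flat, loose, to the right. Origin: underside
- plane: bystander: wooden hand plane, 170 x 50 x 65 mm, loose, at the back left. Origin: underside centre
- offcut: bystander: wooden offcut, 150 x 40 x 22 mm, loose, at the back right. Origin: underside centre
Not all that is in view belongs to the job. Leave any grey or turquoise look-alike of the tray alone.

How it is judged (in metres and radians):
On the way, in this order (a step that is already met when the one before it is completed fails the run):
1. the tray stands under the rear compartment's outlet, gate not yet opened (x of outlet in the frame of tray between -0.035 and 0.035 m and y of outlet in the frame of tray between -0.05 and 0.05 m and value of joint gate below 0.025 m), for 0.2 s.
2. with the gate partway open, the three rear balls lie in the tray and the three front ones are still in the hopper (value of joint gate above 0.02 m and x of ball1_center in the frame of tray between -0.046 and 0.046 m and y of ball1_center in the frame of tray between -0.061 and 0.061 m and z of each of ball1_center, ball2_center, ball3_center in the frame of tray below 0.065 m and x of ball2_center in the frame of tray between -0.046 and 0.046 m and y of ball2_center in the frame of tray between -0.061 and 0.061 m and x of ball3_center in the frame of tray between -0.046 and 0.046 m and y of ball3_center in the frame of tray between -0.061 and 0.061 m and x of ball4_center in the frame of hopper between -0.04 and 0.04 m and y of ball4_center in the frame of hopper between -0.02 and 0.02 m and height (world z) of each of ball4_center, ball5_center, ball6_center above 0.105 m and x of ball5_center in the frame of hopper between -0.04 and 0.04 m and y of ball5_center in the frame of hopper between -0.02 and 0.02 m and x of ball6_center in the frame of hopper between -0.04 and 0.04 m and y of ball6_center in the frame of hopper between -0.02 and 0.02 m), for 0.1 s.
At the end, for the whole second after the job is handed in: The gate is shut (within 5 mm), the three rear balls lie in the tray, the three front balls are in the hopper, and the tray stands flat and still on the bench under the outlet (outlet within 35 mm of the tray's middle along its short side and 50 mm along its long side) (value of joint gate below 0.005 m and x of ball1_center in the frame of tray between -0.046 and 0.046 m and y of ball1_center in the frame of tray between -0.061 and 0.061 m and z of each of ball1_center, ball2_center, ball3_center in the frame of tray below 0.065 m and x of ball2_center in the frame of tray between -0.046 and 0.046 m and y of ball2_center in the frame of tray between -0.061 and 0.061 m and x of ball3_center in the frame of tray between -0.046 and 0.046 m and y of ball3_center in the frame of tray between -0.061 and 0.061 m and x of ball4_center in the frame of hopper between -0.04 and 0.04 m and y of ball4_center in the frame of hopper between -0.02 and 0.02 m and height (world z) of each of ball4_center, ball5_center, ball6_center above 0.105 m and x of ball5_center in the frame of hopper between -0.04 and 0.04 m and y of ball5_center in the frame of hopper between -0.02 and 0.02 m and x of ball6_center in the frame of hopper between -0.04 and 0.04 m and y of ball6_center in the frame of hopper between -0.02 and 0.02 m and x of outlet in the frame of tray between -0.035 and 0.035 m and y of outlet in the frame of tray between -0.05 and 0.05 m and height (world z) of tray below 0.006 m and angle between tray's own z axis and vertical below 0.1 rad and linear speed of tray below 0.02 m/s); the robot touches nothing.
It fails at once if a ball of the front compartment is let out (height (world z) of any of ball4_center, ball5_center, ball6_center below 0.095 m).
It fails at once if the tray is lifted (over 20 mm) or tipped (over 0.3 rad) (height (world z) of tray above 0.02 m or angle between tray's own z axis and vertical above 0.3 rad).
It fails at once if a bystander is moved over 30 mm (distance of any of sanding_block, glue_bottle, jar, mug, brush, plane, offcut from where it was at the start of the episode above 0.03 m).
It also fails if it takes over 64 s, if anything falls off the work surface, if the arm or the gripper's body presses on something with over 40 N, if the wrist force passes 120 N, or if a joint passes its speed limit or range.

## Robot

A 6-joint arm with a two-finger parallel gripper is mounted at the origin on the work surface. World frame = base frame: x ahead of the robot, y to its left, z up, the work surface at z = 0. Lengths are in m, angles in degrees, forces in N, time in s.
With the tool pointing down it reaches from about 0.4 to 0.825 m from the base axis. Payload 7 kg.
Tool frame: the origin (TCP) lies on the centre line of the jaws, within the pads' length; the fingertips stand 22 mm ahead of it and the grasp point (between the pads) lies 3 mm ahead of it; z points along the fingers, y is the line along which they close (so a half turn about z gives the same grasp; the last joint's range is limited). The gripper opens to 88 mm and grips with 3 to 60 N. Pads are 19 mm wide; open, the fingers measure 130 mm over their backs; the gripper's body (78 mm by 193 mm) begins 47 mm behind the grasp point.
Start: joints at [90.991, 20.546, 0.682, 0, -70.136, -16.507], TCP at [0.181, 0.65, 0.249] pointing down, gripper open.
Joint ranges: [-176.03, 176.03], [-82.01, 121.73], [-58.28, 71.71], [-173.87, 95.51], [-174.79, -0.11], [-173.66, 173.66]. Speed limits (degrees/s): [136.94, 136.94, 172.46, 180, 180, 180].

## Interface

Orientations are given as [roll, pitch, yaw] about the fixed x, y, z axes, in that order (R = Rz(yaw) Ry(pitch) Rx(roll)).
In Python, from plant import get_state, cams, r gives the robot as it stands.
- The arm moves only by the tool apply_moves, never from a script. Its argument "targets" is a list of rows, each an object with "dp": the shift along the world's x, y, z in m, a list of three; "yaw": the turn about the world's z in degrees. In form: [{"dp": [x, y, z], "yaw": yaw}, ...]. A call has 1 to 20 rows; each row is the pose to reach, as a shift and turn from the pose commanded when the call began; what a row does not reach only later rows make up. A row lasts 1/12 s, in which the tool goes at most 41.7 mm and 7.16 degrees, less where a joint would pass 70% of its speed; a pose out of reach is approached as far as the arm can. A call with a gripper value outside its range is refused whole. "grip" is the gripper command: -1 is fully open, 1 is shut, values between are in proportion, set as the call begins (left out, the last holds). The fingers move at their own pace and stop on an object; "squeeze" is the grip in N (left out, the last holds). Time passes only in rows, so rows that repeat a pose let the fingers close. It gives the time, the measured TCP pose, the force, the opening and the grip force at its end, in the units of the state.
- get_state(): the state, without advancing time (a new reading comes with each control period).
- cams.capture(name): name is "scene" or "side" or "wrist"; returns a dict with "image" (480x640x3 uint8, red, green, blue), "range_z" (480x640 float32, m along the optical axis (not along the pixel's ray), 0 where there is no reading), "fx", "fy", "cx", "cy" (pixels), "k1" (the pictures are not rectified: a ray, as slopes to the right and down, at radius r is drawn at 1 + k1 r^2 times it, then the intrinsics apply), "R" (3x3) and "t" (3): a world point X has camera coordinates R X + t; the wrist camera has in their place "T_tool_cam" (4x4, takes a point from camera to tool coordinates, whose origin is the TCP and whose axes are the flange's). Camera axes: x right, y down, z forward; pixel columns grow to the right and rows downward; lengths in m; the calibration is good to about 2 mm. A picture is of the moment at which its call begins: read the wrist's pose just before it.
- r.close_job(): hands the job in; it is judged then, once.
The state is a dict: "time_s": time; "joints": joint angles; "qd": joint speeds; "joint_torque": joint torques, N m; "tcp_pos": TCP position; "eef_rot": TCP orientation; "contact_force": force on the tool from outside, world axes, zero at the start; "moment": the same for the moment, N m; "gripper_width": finger opening in m; "gripper_force": force on a finger pad.
Only numpy, scipy, OpenCV 4.12 (cv2) and the standard library are available. Lean on these libraries where they do the work, as an engineer would, in place of code of your own. Each camera call takes 0.05 s, during which the arm holds its last target. There are 200 camera calls.

## Working session

There is one attempt and no reset: what is moved stays moved. The work goes in short steps, Python scripts to look and compute and a tool call to move; the robot and the scene stay as the last step left them, time stands still between calls to the robot, and variables do not carry over. Pictures are saved under pics/ and viewed, at most 10 in all, crops included, and the job is handed in when it is done.

Besides the shell and the picture viewer there is one more tool, called after "Call:" in YAML: its name, and indented under it one key for each argument. apply_moves: Moves the arm, as the interface text tells. Its arguments: {"type":"object","properties":{"targets":{"type":"array","items":{"type":"object","properties":{"dp":{"type":"array","items":{"type":"number"}},"yaw":{"type":"number"}}}},"grip":{"type":"number"},"squeeze":{"type":"number"}},"required":["targets"]}

```bash
mkdir -p pics
cat > h.py <<'E'
import numpy as np, cv2
from plant import get_state, cams, r
def ray(c,u,v):
    x=(u-c['cx'])/c['fx'];y=(v-c['cy'])/c['fy']
    a,b=x,y
    for _ in range(20):
        s=1+c['k1']*(a*a+b*b);a,b=x/s,y/s
    return np.array([a,b,1.])
def world(c,u,v):
    z=float(np.median(c['range_z'][v-1:v+2,u-1:u+2]))
    return c['R'].T@(ray(c,u,v)*z-c['t'])
def onz(c,u,v,z):
    d=c['R'].T@ray(c,u,v);o=-c['R'].T@c['t']
    return o+d*(z-o[2])/d[2]
E
python3 - <<'E'
from h import *
import pickle
for n in('scene','side'):
    c=cams.capture(n);pickle.dump(c,open(n+'.pkl','wb'))
    cv2.imwrite(f'pics/{n}0.png',c['image'][:,:,::-1])
    print(n,-np.array(c['R']).T@c['t'])
print(get_state())
E
```

```text
scene [ 1.25055358 -0.05135439  1.07615457]
side [0.51000257 0.66941802 0.84610954]
{'time_s': 0.1, 'joints': array([ 9.09907606e+01,  2.05866915e+01,  6.40036386e-01, -1.73410683e-02,
       -7.01353828e+01, -1.65073641e+01]), 'qd': array([-0.01991548,  0.01730633,  0.1348028 ,  0.0956604 ,  0.00060454,
        0.05718563]), 'joint_torque': array([-1.66451970e-03, -5.84162486e+01,  2.93748307e+01,  7.01539770e+00,
        1.01706258e-02, -5.62439550e-05]), 'tcp_pos': array([0.18048611, 0.65001447, 0.24773251]), 'eef_rot': array([ 1.79916711e+02, -7.68144185e-03, -1.55225021e+01]), 'contact_force': array([ 0.09088912,  0.56313809, -0.0434721 ]), 'moment': array([-0.03967999, -0.05000249, -0.01709546]), 'gripper_force': 0.0, 'gripper_width': 0.0877930647071681}
```

View pics/scene0.png

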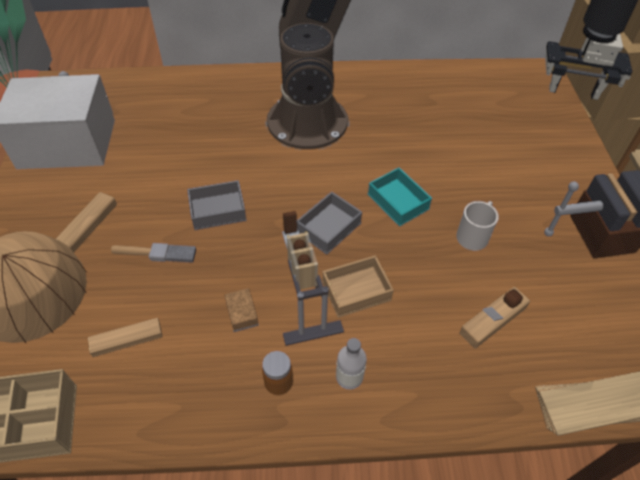

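View pics/side0.png

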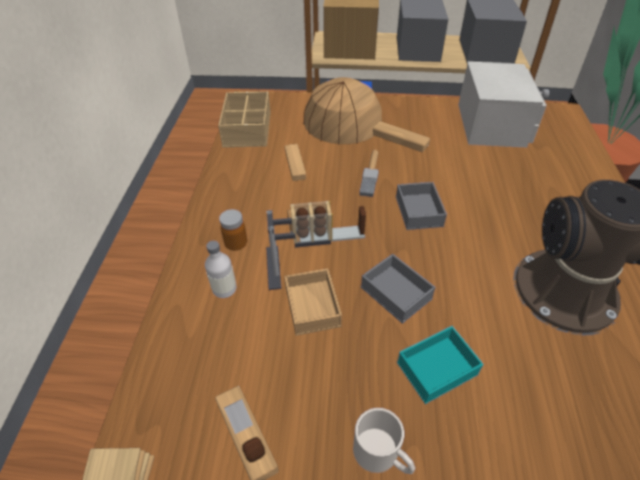

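The wooden tray is at scene (357,285) / side (313,300), left of the hopper (scene box about (302,258), tab (290,222)). The grey trays at scene (217,205) and (330,222) and the turquoise one at (400,196) are look-alikes. The wooden one matches the description, so I'll confirm it in a crop.

Run:
```python
import cv2
a=cv2.imread('pics/scene0.png')[195:355,265:405];cv2.imwrite('pics/c1.png',cv2.resize(a,None,fx=3.75,fy=3.75,interpolation=2)) 
b=cv2.imread('pics/side0.png')[190:350,250:450];cv2.imwrite('pics/c2.png',cv2.resize(b,None,fx=3.75,fy=3.75,interpolation=2))
```

```text
(no output)
```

View pics/c1.png

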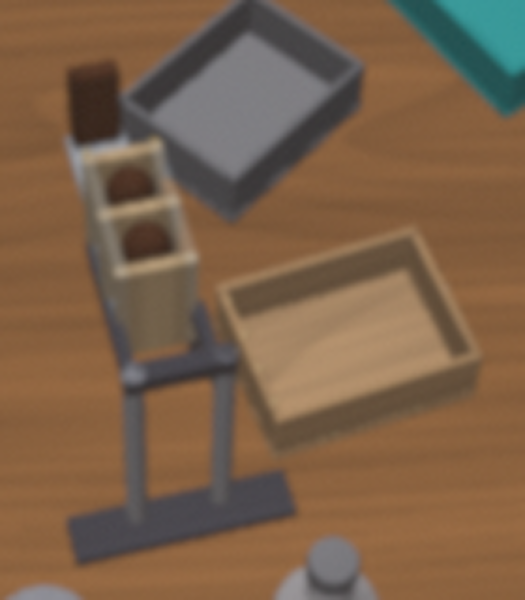

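View pics/c2.png

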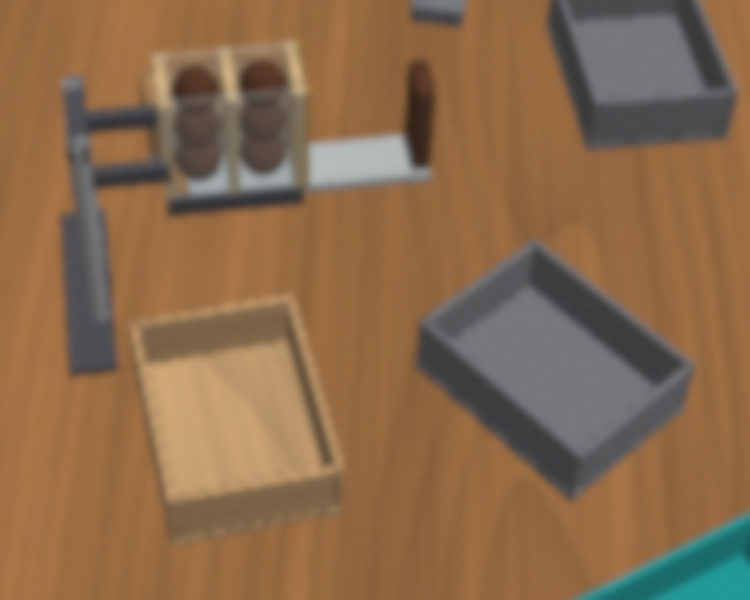

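The wooden tray is confirmed: one light wooden tray, empty, beside the hopper on its left (+y). Next I'll measure the corners.

Run:
```python
from h import *
import pickle
S=pickle.load(open('scene.pkl','rb'));D=pickle.load(open('side.pkl','rb'))
def f(c,o,pts,z,n):
    P=np.array([onz(c,o[0]+u/3.75-.4,o[1]+v/3.75-.4,z) for u,v in pts])[:,:2]
    print(n,P.round(3).tolist(),'mean',P.mean(0).round(4),'len',np.linalg.norm(np.roll(P,-1,0)-P,axis=1).round(3))
    d=np.roll(P,-1,0)-P; print('   ang',np.degrees(np.arctan2(d[:,1],d[:,0])).round(1))
so=(265,195);do=(250,190)
f(S,so,[(218,290),(415,232),(480,358),(278,425)],.045,'tray S')
f(D,do,[(132,325),(293,298),(342,470),(170,508)],.045,'tray D')
f(S,so,[(83,155),(160,142),(197,258),(115,272)],.18,'box S')
f(D,do,[(152,53),(297,42),(307,95),(162,104)],.18,'box D')
f(S,so,[(68,522),(285,473),(297,510),(80,560)],.008,'foot S')
f(D,do,[(62,212),(97,208),(115,370),(72,372)],.008,'foot D')
f(S,so,[(68,70),(115,62),(118,70),(71,78)],.165,'tab S')
f(D,do,[(410,62),(422,60),(433,85),(421,85)],.165,'tab D')
f(S,so,[(120,100),(255,0),(362,70),(232,185)],.045,'grey S')
f(D,do,[(420,325),(535,243),(692,368),(575,460)],.045,'grey D')
for n,u,v in[('block',240,309),('jar',277,362),('bottle',351,345)]:print(n,world(S,u,v).round(3))
```

```text
tray S [[0.555, 0.01], [0.519, 0.132], [0.611, 0.159], [0.65, 0.038]] mean [0.5838 0.085 ] len [0.128 0.096 0.127 0.098]
   ang [ 106.6   16.5  -72.3 -163.3]
tray D [[0.648, 0.04], [0.554, 0.012], [0.519, 0.133], [0.611, 0.164]] mean [0.5831 0.0873] len [0.098 0.126 0.097 0.13 ]
   ang [-163.8  106.3   18.7  -73.4]
box S [[0.555, -0.066], [0.548, -0.024], [0.626, -0.008], [0.632, -0.051]] mean [ 0.5902 -0.037 ] len [0.043 0.079 0.044 0.079]
   ang [  99.3   11.5  -81.1 -169.2]
box D [[0.639, -0.052], [0.557, -0.067], [0.549, -0.023], [0.629, -0.011]] mean [ 0.5936 -0.038 ] len [0.083 0.044 0.081 0.043]
   ang [-169.8  101.     8.9  -75.4]
foot S [[0.686, -0.083], [0.66, 0.043], [0.685, 0.048], [0.71, -0.077]] mean [ 0.6851 -0.0174] len [0.129 0.025 0.127 0.025]
   ang [ 101.3   11.4  -78.6 -165.6]
foot D [[0.713, -0.08], [0.69, -0.086], [0.66, 0.046], [0.686, 0.049]] mean [ 0.6875 -0.0177] len [0.023 0.135 0.026 0.132]
   ang [-167.2  102.9    7.4  -78.3]
tab S [[0.482, -0.073], [0.477, -0.046], [0.483, -0.045], [0.488, -0.071]] mean [ 0.4824 -0.0588] len [0.027 0.006 0.027 0.006]
   ang [  99.8   14.   -80.2 -165.2]
tab D [[0.492, -0.07], [0.485, -0.072], [0.478, -0.052], [0.485, -0.051]] mean [ 0.4852 -0.0614] len [0.007 0.022 0.007 0.02 ]
   ang [-162.5  107.8    3.9  -70.6]
grey S [[0.407, -0.043], [0.326, 0.049], [0.389, 0.113], [0.478, 0.023]] mean [0.4001 0.0355] len [0.123 0.091 0.126 0.097]
   ang [ 131.4   45.4  -45.5 -136.8]
grey D [[0.478, 0.028], [0.408, -0.042], [0.32, 0.049], [0.39, 0.118]] mean [0.3991 0.0383] len [0.098 0.127 0.098 0.126]
   ang [-135.1  134.3   44.2  -45.7]
block [ 0.635 -0.173  0.034]
jar [ 0.789 -0.093  0.091]
bottle [0.79  0.045 0.15 ]
```

Run:
```python
from h import *
import pickle
S=pickle.load(open('scene.pkl','rb'))
for n,u,v in[('mugrimL',464,212),('mugrimR',495,212),('mugnear',476,228),('mug far',480,204)]:print(n,onz(S,u,v,.09).round(3))
```

```text
mugrimL [0.434 0.347 0.09 ]
mugrimR [0.438 0.421 0.09 ]
mugnear [0.483 0.365 0.09 ]
mug far [0.412 0.391 0.09 ]
```

Call:
apply_moves:
  targets:
    - {"dp":[0.025,-0.03,0],"yaw":-5}
    - {"dp":[0.05,-0.06,0],"yaw":-10}
    - {"dp":[0.075,-0.09,0],"yaw":-15}
    - {"dp":[0.1,-0.12,0],"yaw":-20}
    - {"dp":[0.125,-0.15,0],"yaw":-25}
    - {"dp":[0.15,-0.18,0],"yaw":-30}
    - {"dp":[0.175,-0.21,0],"yaw":-35}
    - {"dp":[0.2,-0.24,0],"yaw":-40}
    - {"dp":[0.225,-0.27,0],"yaw":-45}
    - {"dp":[0.25,-0.3,0],"yaw":-50}
    - {"dp":[0.275,-0.33,0],"yaw":-55}
    - {"dp":[0.3,-0.36,0],"yaw":-60}
    - {"dp":[0.325,-0.39,0],"yaw":-63.2}
    - {"dp":[0.345,-0.42,0],"yaw":-63.2}
    - {"dp":[0.365,-0.44,0],"yaw":-63.2}
    - {"dp":[0.375,-0.455,0],"yaw":-63.2}
    - {"dp":[0.379,-0.46,0],"yaw":-63.2}
    - {"dp":[0.379,-0.46,0],"yaw":-63.2}
  grip: 0.09

```text
time_s: 1.6
tcp_pos: [0.56, 0.189, 0.2479]
eef_rot: [179.9, -0.0, -78.8]
contact_force: [-0.7, 0.0, -0.2]
gripper_width: 0.0397
gripper_force: 0.0
```

Call:
apply_moves:
  targets:
    - {"dp":[0,0,-0.035]}
    - {"dp":[0,0,-0.07]}
    - {"dp":[0,0,-0.105]}
    - {"dp":[0,0,-0.14]}
    - {"dp":[0,0,-0.17]}
    - {"dp":[0,0,-0.195]}
    - {"dp":[0,0,-0.208]}
    - {"dp":[0,0,-0.208]}
    - {"dp":[0,0,-0.208]}

```text
$.targets[0]: bad value
```

Run:
```python
from h import *
s=get_state();print(s['tcp_pos'],s['contact_force'])
c=cams.capture('side');cv2.imwrite('pics/s1.png',c['image'][:,:,::-1])
```

```text
[0.56002578 0.18901888 0.24794533] [-0.67342995  0.02369581 -0.17696556]
```

View pics/s1.png

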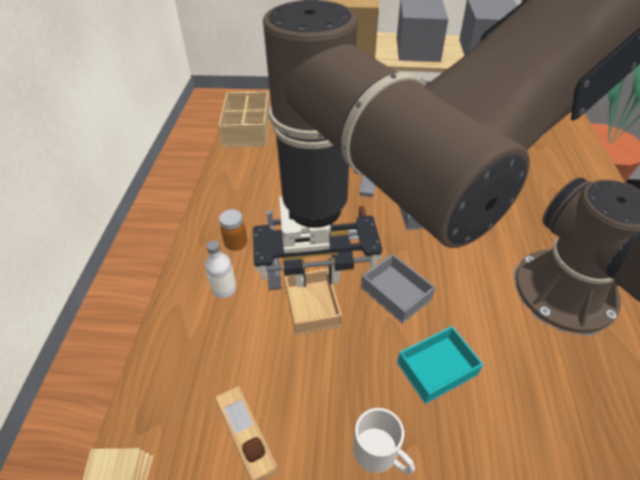

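The move was refused because the rows need a yaw. The picture shows the gripper still high, with the tray at (313,300) untouched.

Call:
apply_moves:
  targets:
    - {"dp":[0,0,-0.035],"yaw":0}
    - {"dp":[0,0,-0.07],"yaw":0}
    - {"dp":[0,0,-0.105],"yaw":0}
    - {"dp":[0,0,-0.14],"yaw":0}
    - {"dp":[0,0,-0.17],"yaw":0}
    - {"dp":[0,0,-0.195],"yaw":0}
    - {"dp":[0,0,-0.208],"yaw":0}
    - {"dp":[0,0,-0.208],"yaw":0}
    - {"dp":[0,0,-0.208],"yaw":0}

```text
time_s: 2.4
tcp_pos: [0.5589, 0.1912, 0.0403]
eef_rot: [179.9, -0.0, -78.6]
contact_force: [0.0, -0.2, 0.7]
gripper_width: 0.0399
gripper_force: 0.0
```

Call:
apply_moves:
  targets:
    - {"dp":[0.002,-0.01,0],"yaw":0}
    - {"dp":[0.004,-0.02,0],"yaw":0}
    - {"dp":[0.006,-0.03,0],"yaw":0}
    - {"dp":[0.0075,-0.038,0],"yaw":0}
    - {"dp":[0.009,-0.046,0],"yaw":0}
    - {"dp":[0.0105,-0.054,0],"yaw":0}
    - {"dp":[0.012,-0.062,0],"yaw":0}
    - {"dp":[0.014,-0.07,0],"yaw":0}
    - {"dp":[0.0155,-0.078,0],"yaw":0}
    - {"dp":[0.017,-0.086,0],"yaw":0}
    - {"dp":[0.019,-0.094,0],"yaw":0}
    - {"dp":[0.02,-0.1,0],"yaw":0}
    - {"dp":[0.021,-0.105,0],"yaw":0}
    - {"dp":[0.021,-0.105,0],"yaw":0}

```text
time_s: 3.57
tcp_pos: [0.5804, 0.0843, 0.0404]
eef_rot: [180.0, -0.0, -78.8]
contact_force: [0.8, -0.1, -0.9]
gripper_width: 0.0399
gripper_force: 0.0
```

Run:
```python
from h import *
s=get_state();print(s['tcp_pos'],s['contact_force'])
a=cams.capture('side')['image'][190:350,220:420,::-1];b=cams.capture('scene')['image'][195:355,240:440,::-1]
cv2.imwrite('pics/s2.png',cv2.resize(np.hstack([b,a]),None,fx=2,fy=2,interpolation=2))
```

```text
[0.5804435  0.08425459 0.04036236] [ 0.81204767 -0.12293058 -0.92182977]
```

View pics/s2.png

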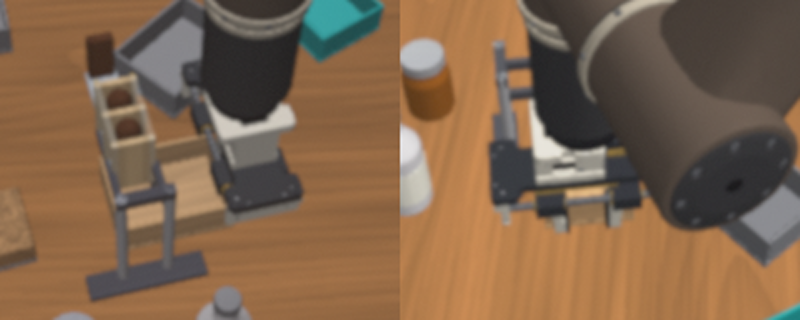

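The tray is in front of the fingers and partly under the hopper (left half, tray about (165,195)). About 32 mm of pushing remains.

Call:
apply_moves:
  targets:
    - {"dp":[0.001,-0.005,0],"yaw":0}
    - {"dp":[0.002,-0.01,0],"yaw":0}
    - {"dp":[0.003,-0.015,0],"yaw":0}
    - {"dp":[0.004,-0.02,0],"yaw":0}
    - {"dp":[0.005,-0.025,0],"yaw":0}
    - {"dp":[0.006,-0.029,0],"yaw":0}
    - {"dp":[0.006,-0.032,0],"yaw":0}
    - {"dp":[0.006,-0.032,0],"yaw":0}

```text
time_s: 4.33
tcp_pos: [0.5865, 0.0526, 0.0406]
eef_rot: [180.0, -0.0, -78.8]
contact_force: [-0.9, 0.4, -0.2]
gripper_width: 0.0397
gripper_force: 0.0
```

Call:
apply_moves:
  targets:
    - {"dp":[-0.003,0.015,0],"yaw":0}
    - {"dp":[-0.007,0.035,0],"yaw":0}
    - {"dp":[-0.014,0.07,0],"yaw":0}
    - {"dp":[-0.021,0.105,0],"yaw":0}
    - {"dp":[-0.026,0.13,0.02],"yaw":0}
    - {"dp":[-0.026,0.13,0.055],"yaw":0}
    - {"dp":[-0.026,0.13,0.09],"yaw":0}
    - {"dp":[-0.026,0.13,0.125],"yaw":0}
    - {"dp":[-0.026,0.13,0.16],"yaw":0}
    - {"dp":[-0.04,0.15,0.2],"yaw":0}
    - {"dp":[-0.04,0.18,0.22],"yaw":0}
    - {"dp":[-0.04,0.2,0.23],"yaw":0}
    - {"dp":[-0.04,0.2,0.23],"yaw":0}

```text
time_s: 5.42
tcp_pos: [0.5476, 0.2571, 0.2744]
eef_rot: [-179.7, 0.2, -78.6]
contact_force: [0.5, 0.6, 0.2]
gripper_width: 0.0399
gripper_force: 0.0
```

Run:
```python
from h import *
import pickle
s=get_state();print(s['tcp_pos'],s['contact_force'])
S=cams.capture('side');C=cams.capture('scene');pickle.dump((C,S),open('m.pkl','wb'))
a=S['image'][190:350,220:420,::-1];b=C['image'][195:355,240:440,::-1]
cv2.imwrite('pics/s3.png',cv2.resize(np.hstack([b,a]),None,fx=2,fy=2,interpolation=2))
```

```text
[0.54764404 0.25708213 0.27435515] [0.50900211 0.62041183 0.22101799]
```

View pics/s3.png

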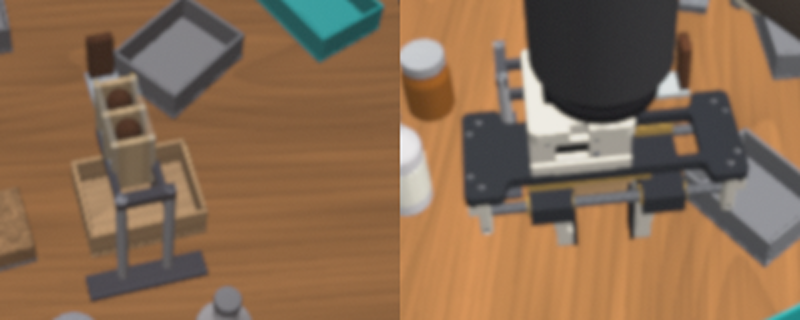

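Run:
```python
from h import *
import pickle
C,S=pickle.load(open('m.pkl','rb'))
P=np.array([onz(C,240+u/2-.25,195+v/2-.25,.045) for u,v in[(72,170),(185,143),(206,210),(92,240)]])[:,:2]
a=np.radians(11.3);R=np.array([[np.cos(a),np.sin(a)],[-np.sin(a),np.cos(a)]])
Q=(P-[.592,-.0375])@R.T;print(Q.round(3),Q.mean(0))
```

```text
[[-0.032 -0.052]
 [-0.036  0.078]
 [ 0.054  0.077]
 [ 0.06  -0.05 ]] [0.01138904 0.01325688]
```

Call:
apply_moves:
  targets:
    - {"dp":[-0.004,-0.02,0],"yaw":6}
    - {"dp":[-0.008,-0.04,0],"yaw":12}
    - {"dp":[-0.012,-0.06,0],"yaw":18}
    - {"dp":[-0.016,-0.08,0],"yaw":24}
    - {"dp":[-0.02,-0.1,0],"yaw":30}
    - {"dp":[-0.024,-0.12,0],"yaw":36}
    - {"dp":[-0.028,-0.14,0],"yaw":42}
    - {"dp":[-0.032,-0.16,0],"yaw":48}
    - {"dp":[-0.036,-0.18,0],"yaw":54}
    - {"dp":[-0.04,-0.2,0],"yaw":60}
    - {"dp":[-0.044,-0.22,0],"yaw":66}
    - {"dp":[-0.048,-0.24,0],"yaw":72}
    - {"dp":[-0.052,-0.26,0],"yaw":78}
    - {"dp":[-0.056,-0.28,0],"yaw":84}
    - {"dp":[-0.06,-0.298,0],"yaw":90}
    - {"dp":[-0.063,-0.308,0],"yaw":90}
    - {"dp":[-0.063,-0.313,0],"yaw":90}
    - {"dp":[-0.063,-0.313,0],"yaw":90}
    - {"dp":[-0.063,-0.313,0],"yaw":90}
  grip: -1

```text
time_s: 7.1
tcp_pos: [0.4836, -0.0596, 0.2703]
eef_rot: [-180.0, 0.0, 11.1]
contact_force: [0.2, -0.4, -0.0]
gripper_width: 0.0875
gripper_force: 0.0
```

Run:
```python
from h import *
s=get_state();print(s['tcp_pos'],s['eef_rot'],s['gripper_width'])
c=cams.capture('wrist');cv2.imwrite('pics/w1.png',c['image'][:,:,::-1])
import pickle;pickle.dump((c,s),open('w.pkl','wb'))
```

```text
[ 0.48359288 -0.05963477  0.27031373] [-1.79998513e+02  1.88880423e-02  1.11008364e+01] 0.08747911089959785
```

View pics/w1.png

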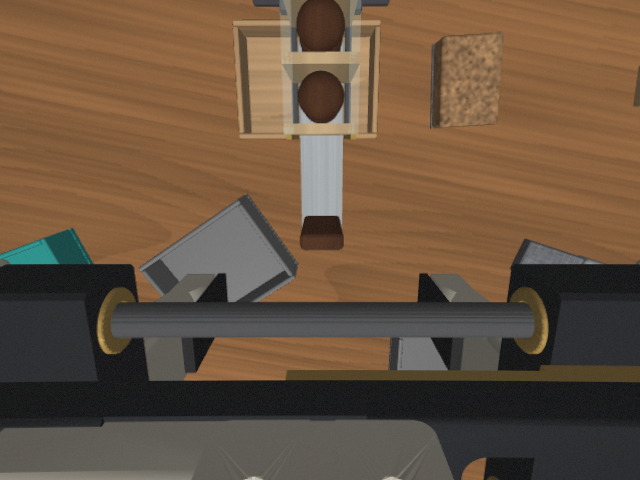

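The wrist view shows the tray under the hopper and well aligned, and the tab top at about (322,240). I'll measure the tab from depth.

Run:
```python
from h import *
import pickle
from scipy.spatial.transform import Rotation as Ro
c,s=pickle.load(open('w.pkl','rb'))
R=Ro.from_euler('xyz',s['eef_rot'],degrees=True).as_matrix()
T=np.array(c['T_tool_cam']);P=[]
for v in range(205,260):
  for u in range(290,355):
    z=c['range_z'][v,u]
    if z>0:P.append(R@((T@np.r_[ray(c,u,v)*z,1])[:3])+s['tcp_pos'])
P=np.array(P);Q=P[(P[:,2]>.158)&(P[:,2]<.175)];print(len(Q),Q.mean(0))
a=np.radians(11.3);H=np.array([[np.cos(a),np.sin(a)],[-np.sin(a),np.cos(a)]])
q=(Q[:,:2]-[.592,-.0375])@H.T;print(np.percentile(q,[2,50,98],axis=0).round(4))
```

```text
763 [ 0.48610376 -0.06010685  0.16464793]
[[-0.1144 -0.0153]
 [-0.1081 -0.0016]
 [-0.1034  0.0127]]
```

Call:
apply_moves:
  targets:
    - {"dp":[0.002,-0.0005,-0.03],"yaw":0}
    - {"dp":[0.002,-0.0005,-0.06],"yaw":0}
    - {"dp":[0.002,-0.0005,-0.09],"yaw":0}
    - {"dp":[0.002,-0.0005,-0.11],"yaw":0}
    - {"dp":[0.002,-0.0005,-0.12],"yaw":0}
    - {"dp":[0.002,-0.0005,-0.12],"yaw":0}
    - {"dp":[0.002,-0.0005,-0.12],"yaw":0}

```text
time_s: 7.73
tcp_pos: [0.4861, -0.0597, 0.1509]
eef_rot: [180.0, 0.0, 11.3]
contact_force: [0.3, 0.4, 1.0]
gripper_width: 0.0876
gripper_force: 0.0
```

Call:
apply_moves:
  targets:
    - {"dp":[0,0,0],"yaw":0}
    - {"dp":[0,0,0],"yaw":0}
    - {"dp":[0,0,0],"yaw":0}
    - {"dp":[0,0,0],"yaw":0}
    - {"dp":[0,0,0],"yaw":0}
    - {"dp":[0,0,0],"yaw":0}
    - {"dp":[0,0,0],"yaw":0}
    - {"dp":[0,0,0],"yaw":0}
    - {"dp":[0,0,0],"yaw":0}
    - {"dp":[0,0,0],"yaw":0}
    - {"dp":[0,0,0],"yaw":0}
    - {"dp":[0,0,0],"yaw":0}
  grip: 1
  squeeze: 20

```text
time_s: 8.73
tcp_pos: [0.4854, -0.0589, 0.1505]
eef_rot: [-179.9, -0.0, 11.3]
contact_force: [-2.9, 9.6, 2.9]
gripper_width: 0.03
gripper_force: 20.0
```

Call:
apply_moves:
  targets:
    - {"dp":[-0.004,-0.001,0],"yaw":0}
    - {"dp":[-0.009,-0.002,0],"yaw":0}
    - {"dp":[-0.014,-0.003,0],"yaw":0}
    - {"dp":[-0.019,-0.004,0],"yaw":0}
    - {"dp":[-0.024,-0.005,0],"yaw":0}
    - {"dp":[-0.029,-0.006,0],"yaw":0}
    - {"dp":[-0.034,-0.007,0],"yaw":0}
    - {"dp":[-0.038,-0.0075,0],"yaw":0}
    - {"dp":[-0.041,-0.008,0],"yaw":0}
    - {"dp":[-0.041,-0.008,0],"yaw":0}
    - {"dp":[-0.041,-0.008,0],"yaw":0}
    - {"dp":[-0.041,-0.008,0],"yaw":0}
    - {"dp":[-0.041,-0.008,0],"yaw":0}
    - {"dp":[-0.041,-0.008,0],"yaw":0}
    - {"dp":[-0.041,-0.008,0],"yaw":0}
    - {"dp":[-0.041,-0.008,0],"yaw":0}

```text
time_s: 10.07
tcp_pos: [0.4447, -0.067, 0.1505]
eef_rot: [-179.9, -0.0, 11.3]
contact_force: [-0.2, 8.7, 0.9]
gripper_width: 0.0299
gripper_force: 20.0
```

Run:
```python
from h import *
s=get_state();print(s['tcp_pos'],s['contact_force'])
a=cams.capture('side')['image'][180:320,240:400,::-1];b=cams.capture('scene')['image'][195:335,240:400,::-1]
cv2.imwrite('pics/s4.png',cv2.resize(np.hstack([b,a]),None,fx=2.5,fy=2.5,interpolation=2))
```

```text
[ 0.44472627 -0.06703721  0.1505098 ] [-0.2116537   8.74122745  0.90003208]
```

View pics/s4.png

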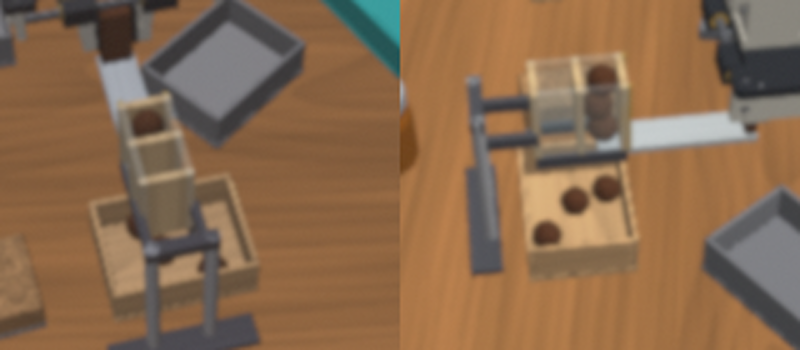

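Three balls are in the tray (side crop (547,233), (575,200), (607,187)). The rear compartment is empty and the front three are still in. Next I push the gate shut.

Call:
apply_moves:
  targets:
    - {"dp":[0.005,0.001,0],"yaw":0}
    - {"dp":[0.01,0.002,0],"yaw":0}
    - {"dp":[0.015,0.003,0],"yaw":0}
    - {"dp":[0.02,0.004,0],"yaw":0}
    - {"dp":[0.025,0.005,0],"yaw":0}
    - {"dp":[0.03,0.006,0],"yaw":0}
    - {"dp":[0.034,0.007,0],"yaw":0}
    - {"dp":[0.038,0.0075,0],"yaw":0}
    - {"dp":[0.041,0.008,0],"yaw":0}
    - {"dp":[0.043,0.0085,0],"yaw":0}
    - {"dp":[0.044,0.0085,0],"yaw":0}
    - {"dp":[0.044,0.0085,0],"yaw":0}

```text
time_s: 11.17
tcp_pos: [0.4883, -0.0583, 0.1505]
eef_rot: [-179.9, 0.0, 11.3]
contact_force: [-3.1, 9.0, 4.5]
gripper_width: 0.0297
gripper_force: 20.0
```

Call:
apply_moves:
  targets:
    - {"dp":[0.001,0,0],"yaw":0}
    - {"dp":[0.002,0.0005,0],"yaw":0}
    - {"dp":[0.003,0.0005,0],"yaw":0}
    - {"dp":[0.003,0.0005,0],"yaw":0}

```text
time_s: 11.5
tcp_pos: [0.4911, -0.0578, 0.1505]
eef_rot: [-179.9, 0.0, 11.3]
contact_force: [-5.2, 10.2, 4.5]
gripper_width: 0.0297
gripper_force: 20.0
```

Call:
apply_moves:
  targets:
    - {"dp":[0.001,0,0],"yaw":0}
    - {"dp":[0.002,0.0005,0],"yaw":0}
    - {"dp":[0.002,0.0005,0],"yaw":0}

```text
time_s: 11.75
tcp_pos: [0.4931, -0.0574, 0.1505]
eef_rot: [-179.9, 0.0, 11.3]
contact_force: [-6.1, 9.5, 5.2]
gripper_width: 0.03
gripper_force: 20.0
```

Call:
apply_moves:
  targets:
    - {"dp":[0.001,0,0],"yaw":0}
    - {"dp":[0.002,0.0005,0],"yaw":0}
    - {"dp":[0.002,0.0005,0],"yaw":0}

```text
time_s: 12.0
tcp_pos: [0.495, -0.0569, 0.1505]
eef_rot: [-179.9, 0.0, 11.3]
contact_force: [-4.5, 9.1, 5.0]
gripper_width: 0.0301
gripper_force: 20.0
```

Call:
apply_moves:
  targets:
    - {"dp":[0.001,0,0],"yaw":0}
    - {"dp":[0.002,0.0005,0],"yaw":0}
    - {"dp":[0.003,0.0005,0],"yaw":0}
    - {"dp":[0.003,0.0005,0],"yaw":0}

```text
time_s: 12.33
tcp_pos: [0.4952, -0.057, 0.1504]
eef_rot: [-179.9, 0.3, 11.3]
contact_force: [-16.1, 10.0, 15.3]
gripper_width: 0.0296
gripper_force: 20.0
```

The force jumped to 16 N with no further motion, so the gate is at its stop. I'll relax, open, and retreat upward.

Call:
apply_moves:
  targets:
    - {"dp":[-0.002,0,0],"yaw":0}
    - {"dp":[-0.002,0,0],"yaw":0}

```text
time_s: 12.5
tcp_pos: [0.4951, -0.0569, 0.1504]
eef_rot: [-179.9, 0.1, 11.3]
contact_force: [-7.1, 7.5, 6.9]
gripper_width: 0.03
gripper_force: 20.0
```

Call:
apply_moves:
  targets:
    - {"dp":[0,0,0],"yaw":0}
    - {"dp":[0,0,0],"yaw":0}
    - {"dp":[0,0,0],"yaw":0}
    - {"dp":[0,0,0],"yaw":0}
    - {"dp":[0,0,0],"yaw":0}
    - {"dp":[0,0,0],"yaw":0}
    - {"dp":[0,0,0],"yaw":0}
    - {"dp":[0,0,0],"yaw":0}
    - {"dp":[0,0,0.02],"yaw":0}
    - {"dp":[0,0,0.05],"yaw":0}
    - {"dp":[0,0,0.08],"yaw":0}
    - {"dp":[0,0,0.11],"yaw":0}
    - {"dp":[0,0,0.12],"yaw":0}
    - {"dp":[0,0,0.12],"yaw":0}
    - {"dp":[0,0,0.12],"yaw":0}
  grip: -1

```text
time_s: 13.75
tcp_pos: [0.4966, -0.0575, 0.2707]
eef_rot: [-180.0, -0.1, 11.3]
contact_force: [-0.4, -0.1, -0.5]
gripper_width: 0.0877
gripper_force: 0.0
```

Run:
```python
from h import *
from scipy.spatial.transform import Rotation as Ro
s=get_state();c=cams.capture('wrist');print(s['tcp_pos'])
R=Ro.from_euler('xyz',s['eef_rot'],degrees=True).as_matrix()
T=np.array(c['T_tool_cam']);P=[]
for v in range(180,290):
  for u in range(280,365):
    z=c['range_z'][v,u]
    if z>0:P.append(R@((T@np.r_[ray(c,u,v)*z,1])[:3])+s['tcp_pos'])
P=np.array(P);Q=P[(P[:,2]>.158)&(P[:,2]<.175)]
a=np.radians(11.3);H=np.array([[np.cos(a),np.sin(a)],[-np.sin(a),np.cos(a)]])
q=(Q[:,:2]-[.592,-.0375])@H.T;print(np.percentile(q,[2,50,98],axis=0).round(4))
a=cams.capture('side')['image'][180:320,240:400,::-1];b=c['image'][::2,::2,::-1][:140,:]
cv2.imwrite('pics/s5.png',cv2.resize(np.hstack([b,a]),None,fx=1.66,fy=1.66,interpolation=2))
```

```text
[ 0.49656717 -0.05748097  0.27071223]
[[-0.1048 -0.0151]
 [-0.0982 -0.0013]
 [-0.0935  0.0124]]
```

View pics/s5.png

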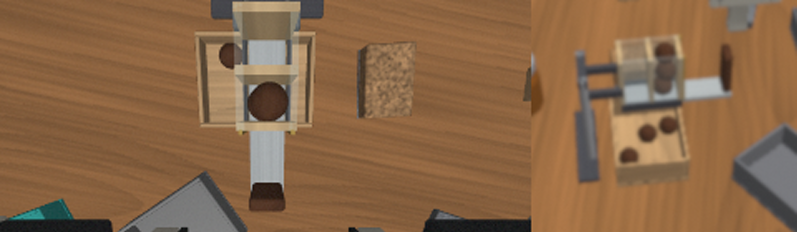

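The gate is shut: the tab is about 10 mm further in than before and at its stop. The three balls lie in the tray, the front stack is intact, and the arm is clear of everything.

```bash
python3 -c "
from plant import r
print(r.close_job())"
```

```text
the job is handed in; nothing more can be done
None
```

The job is handed in, with no verdict shown: in the last images the tray stood under the rear outlet with its three balls and the front three were still in the hopper; the gate was pushed shut to its stop and the gripper was clear.

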